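# Unclip a slide cassette from the scanner drawer

## Task

The slide scanner has finished its run. Pull its loading drawer fully out by the bar handle; then take hold of the cassette with the orange catches by pinching its two side catches together so that they let go of the drawer, and lift it straight up and level, at least 10 cm above where it sat. Finish while still holding it up there by its pinched catches, ready to be handed over: leave the drawer open, the cassette with the blue catches clipped in, and the things standing around untouched.

Things in the scene. Friction and masses are not known exactly. Their poses are not given: they have to be found in the camera images.
- scanner: cream-coloured bench-top slide scanner, fixed to the worktop: housing 240 deep (x) x 290 wide (y) x 140 mm high with a taller optics head (to 222 mm) on its rear half. Origin: centre of its underside, on the worktop. Its +x points to its back, +y to its left side as seen from the robot, z up; the drawer opens along its -x. The housing's front face is at x = -120 mm
- loading_drawer (a joint): the scanner's loading drawer: 0 = shut (as it starts), 0.15 m = fully out; slides along the scanner's -x, stays where it is left, pulls with 2 to 4 N. It carries two cassette bays side by side, inside the housing while shut. Its deck (flat plate round the bays) is 71 mm above the worktop; each bay mouth is 90 x 56 mm
- drawer_handle (a point): middle of the drawer's steel bar handle: round bar 12 mm thick, 140 mm long along the scanner's y, 110 mm above the worktop; 39 mm free gap between the bar and the drawer's dark front plate, which reaches up to 134 mm. Moves with the drawer. Shut, it lies at x = -173 mm in the scanner's frame
- bay_left (a point): centre of the floor of the drawer's left (+y) bay, where the underside of a cassette rests, 24 mm above the worktop; shut, at x = -60, y = +60 mm in the scanner's frame; moves with the drawer
- bay_right (a point): the same for the right bay; shut, at x = -60, y = -60 mm in the scanner's frame
- cassette_orange: slide cassette with orange catches, 0.2 to 0.3 kg, loose but clipped into the left or right bay (differs by run) with 1 mm of play: white rack of glass slides, 88 (x) x 54 (y) x 50 mm, an upright sprung catch on each long side (y). Origin: centre of its underside; axes parallel to the scanner's when seated. Its underside is free of the drawer after 47 mm of lift
- orange_pads (a point): point midway between the two thumb pads of the orange catches, 80 mm above the cassette's underside, 104 mm above the worktop when seated. Pads: 26 mm wide (x), 26 mm high, 62 mm over their outer faces at mid-height (65 at the top, they splay); pinched to the stop they are upright and parallel, 43 mm over the faces. 55 mm lie free between them and the other cassette's pads
- cassette_orange_left (a joint): orange catch on the cassette's +y side: 0 = sprung out, its tooth (40 mm above the cassette's underside) locked 2.6 mm under the deck; 0.13 rad = pinched in to the stop; the tooth clears the deck above about 0.08. The pad takes about 1 N to start, 4.5 N at the stop. Both catches must be pinched at once
- cassette_orange_right (a joint): orange catch on the cassette's -y side, same values
- cassette_blue: cassette of the same make with blue catches, clipped in the other bay; stays there. Origin: centre of its underside
- petri_stack: loose stack of three petri dishes, 61 mm across, 49 mm high, stands to the left; leave alone. Origin: centre of its underside
- amber_bottle: amber reagent bottle with blue cap, 60 mm across, 130 mm high, stands to the left; leave alone. Origin: centre of its underside
- white_vial: small white screw vial, 25 mm across, 28 mm high, to the left; leave alone. Origin: centre of its underside
- timer: white lab timer lying to the right, 64 x 64 x 19 mm; leave alone. Origin: centre of its underside

How it is judged:
On the way, in this order (a step that is already met when the one before it is completed fails the run):
1. the drawer is pulled out (value of joint loading_drawer above 0.14 m), for 0.1 s.
2. both orange catches are pinched while the cassette still sits in its bay (value of joint each of cassette_orange_left, cassette_orange_right above 0.08 rad and height (world z) of cassette_orange below 0.035 m), for 0.05 s.
3. the cassette is lifted out of the bay (height (world z) of cassette_orange above 0.08 m), for 0.1 s.
At the end, for the whole second after the job is handed in: The orange-catch cassette is held still and level (0.2 rad) by its pinched catches (both over 0.08 rad), underside over 114 mm above the worktop, touching neither scanner nor the other cassette; the drawer is over 130 mm out; the blue-catch cassette sits in its bay (6 mm) (height (world z) of cassette_orange above 0.114 m and angle between cassette_orange's own z axis and vertical below 0.2 rad and linear speed of cassette_orange below 0.03 m/s and contact force between the fingers and cassette_orange above 2 N and contact force between each of scanner, cassette_blue and cassette_orange below 0.1 N and value of joint each of cassette_orange_left, cassette_orange_right above 0.08 rad and value of joint loading_drawer above 0.13 m and (distance between cassette_blue and bay_left below 0.006 m or distance between cassette_blue and bay_right below 0.006 m)); the arm keeps its last pose, push and grip.
It fails at once if a thing standing around is pushed more than 2 cm (distance of any of petri_stack, amber_bottle, white_vial, timer from where it was at the start of the episode above 0.02 m).
It fails at once if the blue-catch cassette is lifted from its bay (height (world z) of cassette_blue above 0.04 m).
It fails at once if the orange-catch cassette is tipped more than 30 degrees (angle between cassette_orange's own z axis and vertical above 0.52 rad).
It also fails if it takes over 51 s, if anything falls off the work surface, if the arm or the gripper's body presses on something with over 40 N, if the wrist force passes 120 N, or if a joint passes its speed limit or range.

## Robot

A 7-joint arm with a two-finger parallel gripper is mounted at the origin on a cart in front of the work surface, level with it; the furniture and walls round the work are solid. World frame = base frame: x ahead of the robot, y to its left, z up, the work surface at z = 0. Lengths are in m, angles in rad, forces in N, time in s.
With the tool pointing down it reaches from about 0.4 to 0.9 m from the base axis. Payload 5.5 kg.
Tool frame: the origin (TCP) lies midway between the tips of the shut fingers; the grasp point (between the pads) lies 19 mm behind it (manip.grip_depth is the distance from the TCP to the grasp point, in m); z points along the fingers, x is the direction in which the jaws open and shut, and the axes are right-handed (so a half turn about z gives the same grasp; the last joint's range is limited). The gripper opens to 92 mm and grips with 3 to 60 N. Pads are 19 mm wide; open, the fingers measure 130 mm over their backs; the gripper's body (75 mm by 190 mm) begins 47 mm behind the grasp point.
Start: joints at [1.579, 0.501, -0.427, 1.55, 0.221, 1.138, -0.21], TCP at [0.164, -0.629, 0.192] pointing down, gripper open.
Joint ranges: [-2.88, 2.88], [-0.31, 2.03], [-1.54, 1.56], [0.2, 2.42], [-1.41, 4.55], [0.19, 2.02], [-2.57, 2.57]. Speed limits (rad/s): [2.57, 2.57, 3.14, 3.14, 3.14, 3.14, 3.14].

## Interface

Orientations are given as a unit quaternion [x, y, z, w].
In Python, from bench import manip, effector, viewer gives the robot as it stands. Calls block until the motion is done:
- manip.move_pose(position, orientation): joint-space move of the TCP to a pose.
- manip.servo_line(position, ori=None, vel=0.15): straight line of the TCP; ori=None keeps the orientation; vel is the mean speed in m/s.
- manip.movej(angles): joint-space move.
- effector.open_jaws() and effector.close(f_grip=None): open the fingers fully, or close them until they stop; f_grip is the grip in N (None keeps the last).
- manip.sleep(seconds).
- manip.solve_ik(position, orientation): joint angles nearest the present ones, or None.
- viewer.get_image(name): name is "scene" or "side" or "wrist"; returns the picture (384x512x3 uint8, red, green, blue); there is no depth.
- viewer.get_calibration(name): a dict with "vfov" (degrees; the focal length in pixels is half the picture's height over the tangent of half this angle, whatever the lens; pixels are square), "cx", "cy" (the principal point, pixels), "eye" and "attitude" of the camera in the world. Camera axes: x right, y down, z forward; pixel columns grow to the right and rows downward; lengths in m; the calibration is good to about 2 mm. A picture is of the moment at which its call begins: read the wrist's pose just before it. get_calibration takes no time and is no camera call; for the wrist camera it gives the pose at the moment of the call.
A pose or a line that the arm cannot do raises manip.PlanningError and nothing moves.
- manip.hand_in(): hands the job in, once; it reports no verdict.
Readings, each from a call of its own:
- manip.current_clock(): time.
- manip.current_q(): joint angles.
- manip.current_joint_velocities(): joint speeds.
- manip.current_tau(): joint torques, N m.
- manip.current_tool_pos(): TCP position.
- manip.current_tcp_rot(): TCP orientation.
- manip.current_force(): force on the tool from outside, world axes, zero at the start.
- manip.current_wrist_torque(): the same for the moment, N m.
- manip.current_finger_gap(): finger opening in m.
Only numpy, scipy, OpenCV 4.12 (cv2) and the standard library are available. Lean on these libraries where they do the work, as an engineer would, in place of code of your own. Each camera call takes 0.05 s, during which the arm holds its last target.

## Working session

There is one attempt and no reset: what is moved stays moved. The work goes in short steps, each a Python script; the robot and the scene stay as the last script left them, time stands still between calls to the robot, and variables do not carry over. Pictures are saved under pics/ and viewed, and the job is handed in when it is done.

```bash
mkdir -p pics; ls; python3 - <<'E'
from bench import manip, effector, viewer
import cv2
for n in ["scene","side","wrist"]:
    c=viewer.get_calibration(n); print(n,c)
    cv2.imwrite(f"pics/{n}0.png",viewer.get_image(n)[:,:,::-1])
print(manip.current_clock(),manip.current_tcp_rot(),manip.current_tool_pos(), manip.grip_depth)
E
```

```text
pics
scene {'vfov': 50.968904365444196, 'cx': 257.0737227288512, 'cy': 193.54975352457672, 'eye': array([0.08720823, 0.07024835, 1.07635824]), 'attitude': array([-0.59598548,  0.76049908, -0.20188334,  0.16026722])}
side {'vfov': 42.07870463208187, 'cx': 261.10118552769, 'cy': 192.7728422839194, 'eye': array([0.22998113, 0.45869755, 1.28208125]), 'attitude': array([-0.29845121,  0.92264454, -0.23233649,  0.07532385])}
wrist {'vfov': 59.06082704958143, 'cx': 254.71453390188609, 'cy': 187.61477371058464, 'eye': array([ 0.24113565, -0.60798874,  0.38391253]), 'attitude': array([ 0.78228583, -0.60481713, -0.09176964,  0.11748804])}
0.15 [ 7.91229850e-01 -6.11518426e-01 -5.59468906e-04 -4.75237647e-04] [ 0.16367561 -0.62846794  0.19151558] 0.0188
```

View pics/scene0.png

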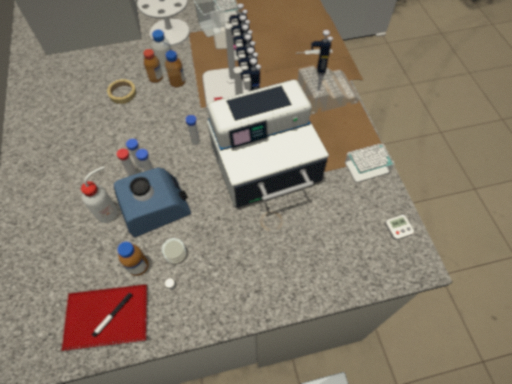

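View pics/side0.png

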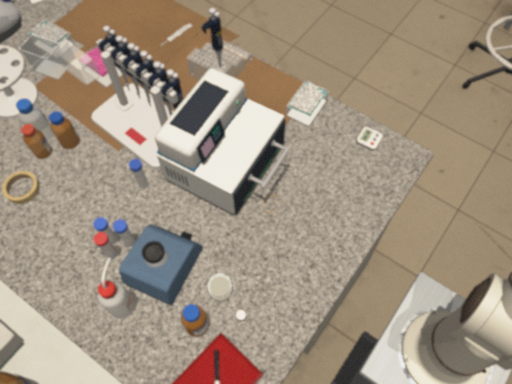

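View pics/wrist0.png

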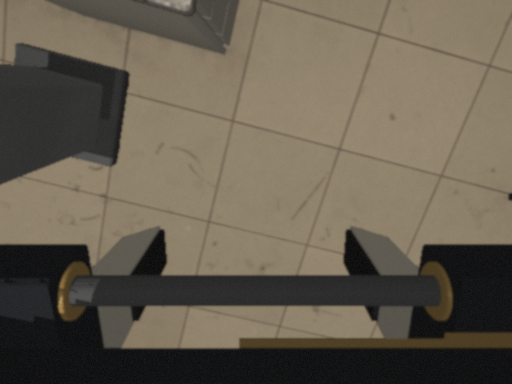

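The scanner shows at about (265,140) in scene, and (220,150) in side. I'll zoom in to pick the housing corners.

```bash
python3 - <<'E'
import cv2
a=cv2.imread("pics/scene0.png")[75:215,195:340]; cv2.imwrite("pics/sc_z.png",cv2.resize(a,None,fx=5,fy=5,interpolation=cv2.INTER_CUBIC)[:600])
a=cv2.imread("pics/scene0.png")[120:215,200:340]; cv2.imwrite("pics/sc_z.png",cv2.resize(a,None,fx=5.5,fy=5.5,interpolation=cv2.INTER_CUBIC))
a=cv2.imread("pics/side0.png")[90:210,155:295]; cv2.imwrite("pics/si_z.png",cv2.resize(a,None,fx=5,fy=5,interpolation=cv2.INTER_CUBIC))
E
```

```text
(no output)
```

View pics/sc_z.png

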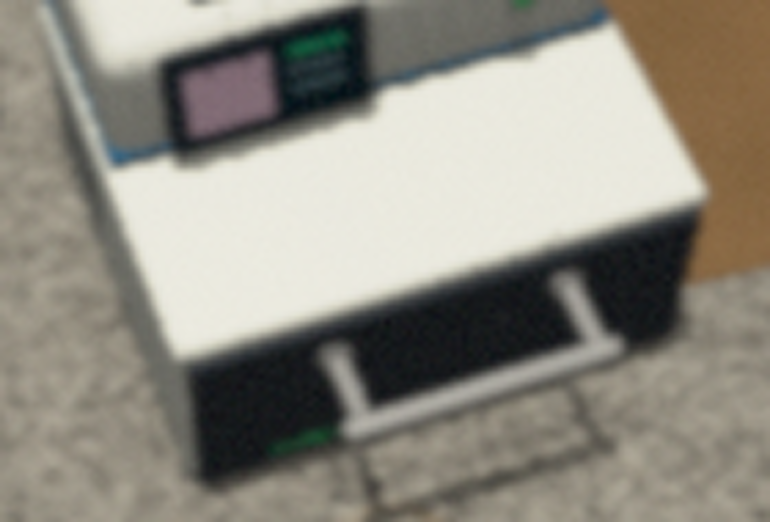

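View pics/si_z.png

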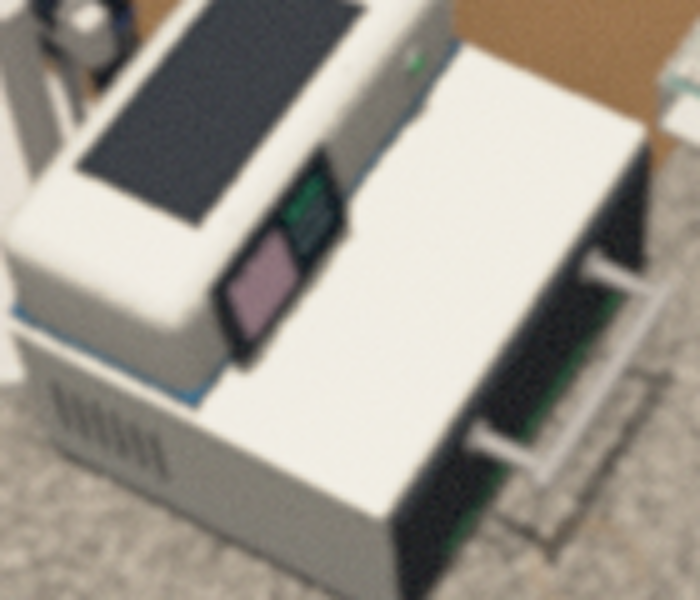

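Scene zoom: front top corners at (185,362) and (707,195), bar ends at (350,430) and (617,345). Side zoom: corners (385,520) and (645,130), bar ends (543,472) and (662,288). I'll fit the scanner's x, y and yaw from these.

```bash
cat > h.py <<'E'
import numpy as np, cv2
from scipy.spatial.transform import Rotation as R
from scipy.optimize import least_squares
def proj(c,P):
    f=192/np.tan(np.radians(c['vfov'])/2)
    q=R.from_quat(c['attitude']).inv().apply(np.atleast_2d(P)-c['eye'])
    return np.c_[c['cx']+f*q[:,0]/q[:,2], c['cy']+f*q[:,1]/q[:,2]]
def ray(c,uv):
    f=192/np.tan(np.radians(c['vfov'])/2); uv=np.atleast_2d(uv)
    d=np.c_[(uv[:,0]-c['cx'])/f,(uv[:,1]-c['cy'])/f,np.ones(len(uv))]
    return R.from_quat(c['attitude']).apply(d)
def plane(c,uv,z):
    d=ray(c,uv); return c['eye']+d*((z-c['eye'][2])/d[:,2])[:,None]
def sw(p,L):  # scanner->world
    L=np.atleast_2d(L); s,co=np.sin(p[2]),np.cos(p[2])
    return np.c_[p[0]+co*L[:,0]-s*L[:,1],p[1]+s*L[:,0]+co*L[:,1],L[:,2]]
def tool(p,dz=0): # down; returns quat with tool x along scanner direction angle a
    pass
def down(a): # tool z down, tool x at world angle a
    return (R.from_euler('z',a)*R.from_quat([1,0,0,0])).as_quat()
E
python3 - <<'E'
from h import *
from bench import viewer,manip
L=np.array([[-.12,.145,.14],[-.12,-.145,.14],[-.173,.068,.112],[-.173,-.068,.112]])
Z={'scene':(np.array([[185,362],[707,195],[350,430],[617,345]])+.5)/5.5-.5+[200,120],
 'side':(np.array([[385,520],[645,130],[543,472],[662,288]])+.5)/5-.5+[155,90]}
C={n:viewer.get_calibration(n) for n in Z}
f=lambda p,ns=Z: np.concatenate([(proj(C[n],sw(p,L))-Z[n]).ravel() for n in ns])
for ns in (['scene'],['side'],['scene','side']):
    r=least_squares(f,[.7,-.2,0.2],args=(ns,)); print(ns,r.x,np.round(r.fun,1))
p=r.x
print("obst",plane(C['scene'],[[173,250],[133,258],[170,283],[401,227]],.03))
for nm,l in [('handle',[-.173,0,.11]),('handleout',[-.323,0,.11]),('bl',[-.21,.06,.104]),('br',[-.21,-.06,.104])]: print(nm,sw(p,l))
E
```

```text
['scene'] [ 0.78760693 -0.12507728  0.11469133] [-1.4 -0.1  0.7 -0.4  2.  -0.1 -1.2  0.5]
['side'] [ 0.78793149 -0.12208104  0.11811847] [-0.3 -0.2 -0.1 -1.   0.3  0.7  0.   0.4]
['scene', 'side'] [ 0.78783081 -0.12368061  0.11634614] [-1.8 -0.   0.2 -0.4  1.6 -0.1 -1.7  0.5  0.  -0.6  0.3 -1.2  0.6  0.3
  0.4  0.1]
obst [[ 0.55230505  0.19970385  0.03      ]
 [ 0.55526942  0.30965364  0.03      ]
 [ 0.46093851  0.22030307  0.03      ]
 [ 0.46611637 -0.44253494  0.03      ]]
handle [[ 0.61600039 -0.14376311  0.11      ]]
handleout [[ 0.46701448 -0.16117569  0.11      ]]
bl [[ 0.57228551 -0.08846385  0.104     ]]
br [[ 0.58621557 -0.20765258  0.104     ]]
```

```bash
cat >> h.py <<'E'
P=np.array([0.78783,-0.12368,0.11635])
E
python3 - <<'E'
from h import *
from bench import manip
q0=manip.current_q()
for nm,l,offs in [('pre',[-.203,0,.24],[0,np.pi]),('hook',[-.203,0,.092],[0,np.pi]),('out',[-.353,0,.092],[0,np.pi]),('outup',[-.353,0,.24],[0,np.pi]),
   ('L',[-.21,.06,.085],[np.pi/2,-np.pi/2]),('R',[-.21,-.06,.085],[np.pi/2,-np.pi/2]),('Lup',[-.21,.06,.3],[np.pi/2,-np.pi/2]),('Rup',[-.21,-.06,.3],[np.pi/2,-np.pi/2])]:
    for o in offs:
        q=manip.solve_ik(sw(P,l)[0],down(P[2]+o)); print(nm,round(o,2),None if q is None else np.round(q,2))
t=R.from_quat(manip.current_tcp_rot()).as_matrix(); print(t.round(2))
E
```

```text
pre 0 [ 0.95  0.55 -1.06  1.6   0.5   1.28 -0.08]
pre 3.14 [-0.41  0.44  0.82  1.65 -0.34  1.2  -2.53]
hook 0 [ 0.9   0.72 -0.99  1.74  0.68  1.06 -0.21]
hook 3.14 [-0.44  0.68  0.91  1.79 -0.63  0.99 -2.31]
out 0 [ 1.07  0.44 -0.92  2.07  0.46  0.85  0.  ]
out 3.14 [-0.45  0.41  0.91  2.12 -0.45  0.81 -2.29]
outup 0 [ 1.29  0.22 -1.1   1.92  0.21  1.13  0.22]
outup 3.14 [-0.72  0.15  1.14  1.97 -0.16  1.11 -2.55]
L 1.57 [ 0.81  0.68 -0.96  1.81  0.65  1.01  1.27]
L -1.57 [ 0.65  0.58 -0.72  1.82  0.47  0.93 -1.73]
R 1.57 [ 0.99  0.78 -1.01  1.7   0.73  1.09  1.43]
R -1.57 [ 0.79  0.63 -0.68  1.71  0.47  0.97 -1.52]
Lup 1.57 [ 1.05  0.71 -1.5   1.58  0.71  1.52  1.21]
Lup -1.57 [ 0.86  0.41 -1.01  1.59  0.36  1.34 -1.64]
Rup 1.57 [ 1.07  0.6  -1.19  1.48  0.56  1.44  1.56]
Rup -1.57 [ 0.87  0.44 -0.8   1.48  0.32  1.35 -1.41]
[[ 0.25 -0.97 -0.  ]
 [-0.97 -0.25  0.  ]
 [-0.   -0.   -1.  ]]
```

```bash
python3 - <<'E'
from h import *
from bench import manip,viewer
manip.move_pose(sw(P,[-.203,0,.24])[0],down(P[2]))
print(manip.current_clock(),manip.current_tool_pos(),sw(P,[-.203,0,.24])[0])
c=viewer.get_calibration('wrist'); im=viewer.get_image('wrist')[:,:,::-1].copy()
cv2.imwrite('pics/w1raw.png',im)
for uv in proj(c,sw(P,[[-.173,.07,.11],[-.173,-.07,.11],[-.12,.145,.14],[-.12,-.145,.14],[-.173,0,.11]])): print(uv); cv2.circle(im,tuple(int(v) for v in uv.round()) if abs(uv).max()<3000 else (0,0),3,(0,0,255),-1)
cv2.imwrite('pics/w1.png',im)
E
```

```text
2.4417 [ 0.58581305 -0.14911869  0.23963563] [ 0.58620249 -0.1472458   0.24      ]
[287.92529783  92.67608647]
[284.49754532 232.78735141]
[363.31424308  -8.24892872]
[337.37313381 312.61737516]
[286.10444116 167.10460243]
```

View pics/w1.png

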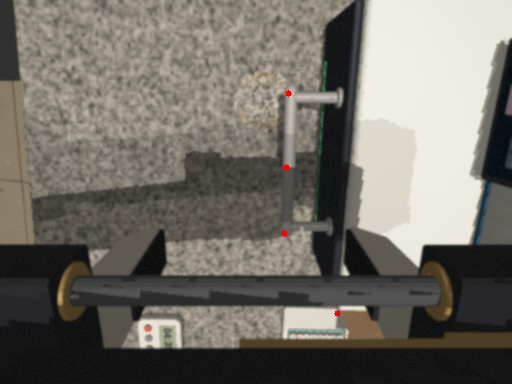

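The projected handle points lie on the bar, within about 2 px, with ends at (289,93) and (285,233). I'll descend to hook it.

```bash
python3 - <<'E'
from h import *
from bench import manip,viewer
o=down(P[2])
manip.servo_line(sw(P,[-.202,0,.12])[0],o,vel=.1); print(manip.current_force())
manip.servo_line(sw(P,[-.202,0,.092])[0],o,vel=.06); print(manip.current_clock(),manip.current_tool_pos(),manip.current_force())
for x in (-.215,-.25,-.31,-.35):
    manip.servo_line(sw(P,[x,0,.092])[0],o,vel=.08); print(x,manip.current_tool_pos(),manip.current_force())
print(manip.current_clock())
cv2.imwrite('pics/w2.png',viewer.get_image('wrist')[:,:,::-1])
cv2.imwrite('pics/s2.png',viewer.get_image('scene')[:,:,::-1])
E
```

```text
[-0.25702271 -0.20470223 -0.14202318]
4.4583 [ 0.58712796 -0.14688677  0.09173604] [-0.01098439 -0.37841159  0.2187305 ]
-0.215 [ 0.57405861 -0.14905493  0.09229997] [-0.14571148 -0.85039718 -0.38123771]
-0.25 [ 0.53993001 -0.15298059  0.09228466] [-0.47047325  0.52654394  0.00486202]
-0.31 [ 0.48056533 -0.15974906  0.09226706] [-0.23979634 -0.2497068   0.25191416]
-0.35 [ 0.44062286 -0.16458391  0.09224861] [ 0.7180321   0.01746667 -0.33772554]
6.9
```

View pics/w2.png

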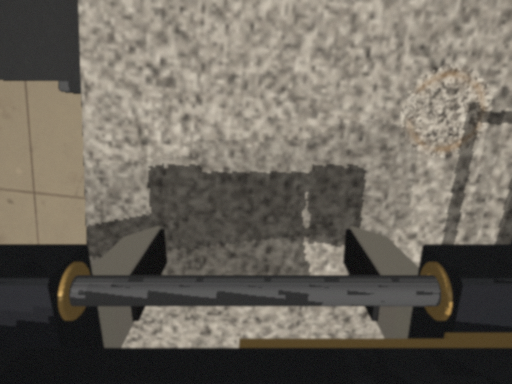

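View pics/s2.png

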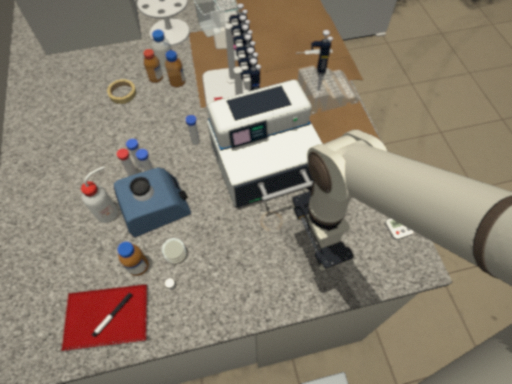

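```bash
python3 - <<'E'
from h import *
from bench import manip,viewer
print(manip.current_finger_gap())
c=viewer.get_calibration('wrist');t=manip.current_tool_pos();r=R.from_quat(manip.current_tcp_rot())
print(r.as_matrix().round(3), r.inv().apply(c['eye']-t))
for x in (-.065,-.046,0,.046,.065):
  for z in (0,-.0188,-.06):
    print(x,z,proj(c,t+r.apply([x,0,z])))
E
```

```text
0.09193399648459276
[[ 0.993  0.116  0.001]
 [ 0.116 -0.993  0.   ]
 [ 0.001  0.    -1.   ]] [ 0.00027119 -0.08039067 -0.1925332 ]
-0.065 0 [[148.44804701 220.42569962]]
-0.065 -0.0188 [[138.36835678 233.42737491]]
-0.065 -0.06 [[107.85672533 272.78397375]]
-0.046 0 [[179.44631587 220.4182461 ]]
-0.046 -0.0188 [[172.30098784 233.42009399]]
-0.046 -0.06 [[150.67128094 272.77814133]]
0 0 [[254.51060273 220.40019695]]
0 -0.0188 [[254.47266278 233.40246243]]
0 -0.06 [[254.35780777 272.7640166 ]]
0.046 0 [[329.5973265  220.38214241]]
0.046 -0.0188 [[336.67122538 233.3848251 ]]
0.046 -0.06 [[358.08714907 272.74988605]]
0.065 0 [[360.61795805 220.37468352]]
0.065 -0.0188 [[370.63065515 233.37753844]]
0.065 -0.06 [[400.94437752 272.74404781]]
```

```bash
python3 - <<'E'
from h import *
from bench import manip,viewer
c=viewer.get_calibration('wrist');t=manip.current_tool_pos();r=R.from_quat(manip.current_tcp_rot())
def draw(im,c,xs):
    S=1
    for x in xs:
      for y in (-.0095,.0095):
        for z,col in ((0,(0,0,255)),(-.0188,(0,255,0)),(-.036,(255,0,0))):
          u=proj(c,t+r.apply([x,y,z]))[0]; cv2.circle(im,tuple(int(round(v*S)) for v in u),2,col,-1)
    return im
w=cv2.imread('pics/w2.png'); draw(w,c,(-.065,-.046,.046,.065))
effector=__import__('bench').effector
effector.close(5); print(manip.current_finger_gap(),manip.current_clock())
w2=viewer.get_image('wrist')[:,:,::-1].copy(); draw(w2,c,(-.019,0,.019))
sc=viewer.get_calibration('scene'); s=cv2.imread('pics/s2.png'); 
a=s[170:290,270:370].copy(); a=cv2.resize(a,None,fx=4,fy=4,interpolation=cv2.INTER_CUBIC)
for x in (-.065,-.046,.046,.065):
   for z,col in ((0,(0,0,255)),(-.036,(255,0,0))):
      u=proj(sc,t+r.apply([x,0,z]))[0]; cv2.circle(a,tuple(int(round(v)) for v in (u-[270,170])*4),3,col,-1)
effector.open_jaws()
out=np.zeros((600,800,3),np.uint8)
out[:300,:400]=cv2.resize(w,(400,300)); out[:300,400:]=cv2.resize(w2,(400,300)); 
b=cv2.resize(w[180:350,60:450],(400,174)); 
cv2.imwrite('pics/a1.png',np.vstack([w[180:360],w2[180:360]])); cv2.imwrite('pics/a2.png',a)
print(manip.current_clock(),manip.current_finger_gap())
E
```

```text
0.0006613788374578855 8.4333
9.9417 0.09161055846542628
```

View pics/a1.png

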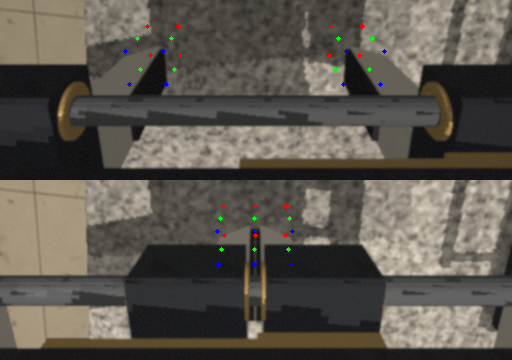

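View pics/a2.png

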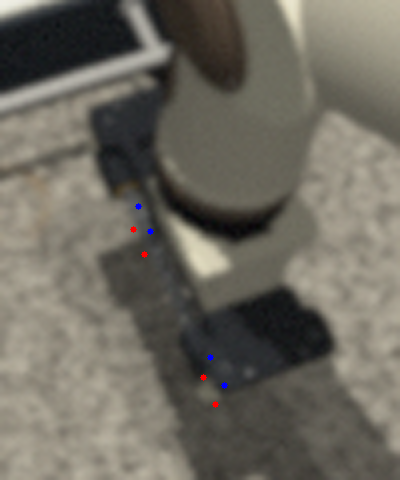

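```bash
python3 - <<'E'
from h import *
from bench import viewer,manip
def crop(im,u,v,s=8,w=100,h=72):
    u-=w//2; v-=h//2
    return cv2.resize(im[v:v+h,u:u+w],None,fx=s,fy=s,interpolation=cv2.INTER_CUBIC)
s=cv2.imread('pics/s2.png'); cv2.imwrite('pics/b1.png',crop(s,318,240))
i=viewer.get_image('side')[:,:,::-1].copy(); t=manip.current_tool_pos()
u=proj(viewer.get_calibration('side'),t)[0].astype(int);print(u)
cv2.imwrite('pics/b2.png',crop(i,u[0],u[1],6,130,96))
print(t,manip.current_force())
E
```

```text
[333 196]
[ 0.44021186 -0.16428374  0.09198858] [-0.0170387  -0.06090947  0.14217995]
```

View pics/b1.png

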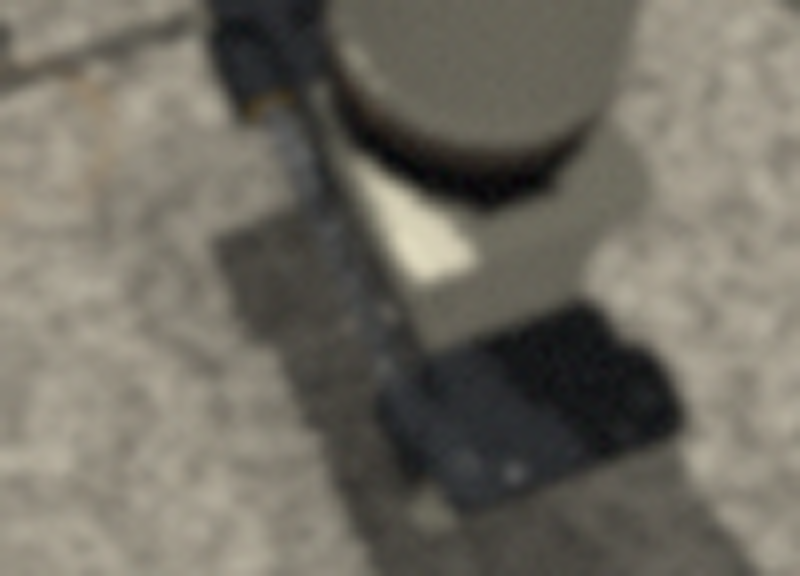

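View pics/b2.png

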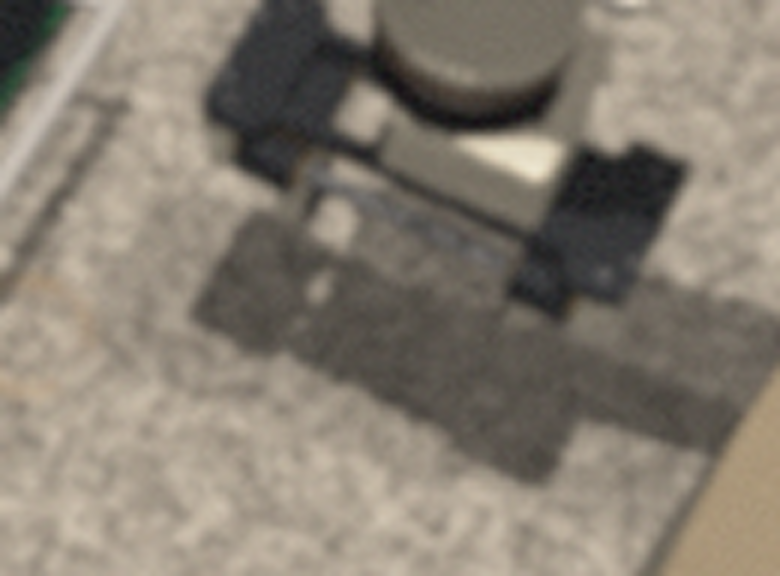

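```bash
python3 - <<'E'
from h import *
from bench import viewer,manip
o=down(P[2]); t=manip.current_tool_pos()
z=.02
manip.servo_line([t[0],t[1],z],o,vel=.15)
f0=manip.current_force(); print(manip.current_tool_pos(),f0)
while z>-.03:
    z-=.005
    try: manip.servo_line([t[0],t[1],z],o,vel=.06)
    except Exception as e: print(e); break
    f=manip.current_force(); print(round(z,3),manip.current_tool_pos()[2],f.round(2))
    if abs(f[2]-f0[2])>3: break
cv2.imwrite('pics/w3.png',viewer.get_image('wrist')[:,:,::-1])
i=viewer.get_image('side')[:,:,::-1]
cv2.imwrite('pics/b3.png',cv2.resize(i[140:250,270:400],None,fx=5,fy=5,interpolation=cv2.INTER_CUBIC))
print(manip.current_clock())
E
```

```text
[ 0.44063114 -0.16390571  0.02027948] [ 1.04714082 -0.63556292  0.59700576]
0.015 0.015390356828516007 [-0.55 -0.59  0.16]
0.01 0.009853457673787147 [0.7  0.42 0.  ]
0.005 0.004679063140416016 [ 0.71 -0.19  0.2 ]
-0.0 -0.0003304659526629644 [0.4  0.4  0.29]
-0.005 -0.005304108298962239 [ 0.24  0.55 -0.02]
-0.01 -0.010303062838817191 [ 0.73 -0.3  -0.43]
-0.015 -0.015328372997955572 [-0.32 -0.31 -0.14]
-0.02 -0.020311149308849162 [ 0.02  0.29 -1.29]
-0.025 -0.025290710397467303 [ 0.29 -0.84 -0.41]
-0.03 -0.03030696988789932 [-0.19  0.23  0.03]
13.225
```

View pics/w3.png

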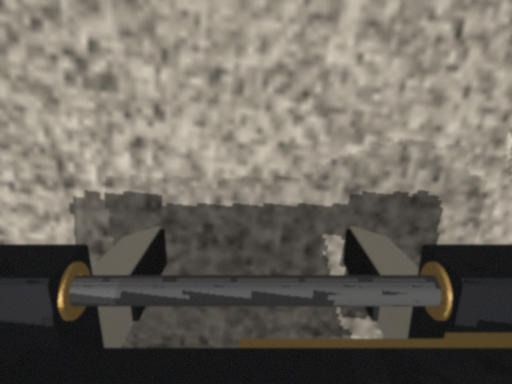

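View pics/b3.png

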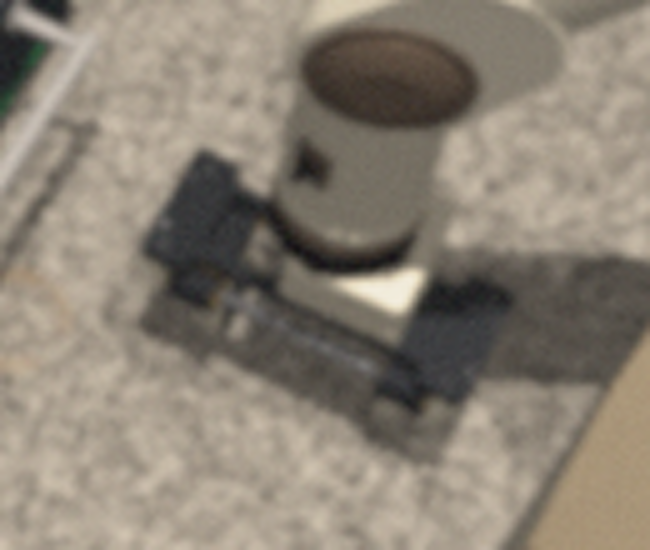

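The gripper sits 30 mm below nominal worktop level with no contact. So the reported TCP lies about 36 mm past the real fingertips, which is why it missed the bar. I'll find the exact offset with a light touch on the worktop.

```bash
python3 - <<'E'
from h import *
from bench import viewer,manip
o=down(P[2]); t=manip.current_tool_pos(); z=-.03
c=viewer.get_calibration('wrist');r=R.from_quat(manip.current_tcp_rot())
for zz in (-.066,-.102): print(zz,proj(c,t+r.apply([[.06,-.0375,zz],[.06,.0375,zz],[.06,0,zz],[.06,0,zz-.02]])).round())
while z>-.042:
    z-=.0015
    manip.servo_line([.4403,-.1643,z],o,vel=.03)
    f=manip.current_force(); zz=manip.current_tool_pos()[2]; print(round(z,4),zz.round(4),f.round(2))
    if f[2]>3: break
manip.servo_line([.4403,-.1643,.0],o,vel=.15)
print(manip.current_clock())
E
```

```text
-0.066 [[407. 197.]
 [385. 352.]
 [395. 280.]
 [416. 310.]]
-0.102 [[459. 236.]
 [422. 428.]
 [439. 342.]
 [477. 396.]]
-0.0315 -0.0315 [ 0.35 -0.68 -1.43]
-0.033 -0.0331 [ 0.58  0.12 -0.08]
-0.0345 -0.0341 [-1.63  0.71  6.7 ]
14.3583
```

The true tips lie 34 mm behind the reported TCP along the tool axis. I'll subtract that from every commanded height and redo the hook.

```bash
echo 'D=0.034' >> h.py; python3 - <<'E'
from h import *
from bench import manip,viewer
o=down(P[2])
go=lambda x,z,v: manip.servo_line(sw(P,[x,0,z-D])[0],o,vel=v)
go(-.35,.145,.3); go(-.202,.145,.25); go(-.202,.092,.1)
print(manip.current_clock(),manip.current_force())
done=None
for x in (-.215,-.25,-.30,-.345,-.350,-.354,-.358,-.362,-.366):
    go(x,.092,.08); f=manip.current_force(); print(x,manip.current_tool_pos().round(4),f.round(2))
    if abs(f[0])>12: break
print(manip.current_clock())
cv2.imwrite('pics/w4.png',viewer.get_image('wrist')[:,:,::-1])
cv2.imwrite('pics/s4.png',viewer.get_image('side')[:,:,::-1])
E
```

```text
16.3 [-0.28582526 -0.19828329  0.12768919]
-0.215 [ 0.5742 -0.1491  0.0585] [ 0.22 -0.14 -0.42]
-0.25 [ 0.5393 -0.153   0.058 ] [ 1.31 -0.12 -0.49]
-0.3 [ 0.4896 -0.1588  0.0579] [-0.47 -0.21  0.53]
-0.345 [ 0.4448 -0.1641  0.0579] [ 0.21  1.14 -0.73]
-0.35 [ 0.4399 -0.1643  0.0579] [0.01 1.14 0.13]
-0.354 [ 0.4359 -0.1647  0.0579] [-0.1   0.43 -1.04]
-0.358 [ 0.4317 -0.1653  0.0579] [ 0.62 -0.04 -0.28]
-0.362 [ 0.4296 -0.1656  0.0583] [ 4.22  0.58 -2.23]
-0.366 [ 0.4298 -0.1656  0.0591] [14.48  2.14 -9.57]
19.925
```

View pics/w4.png

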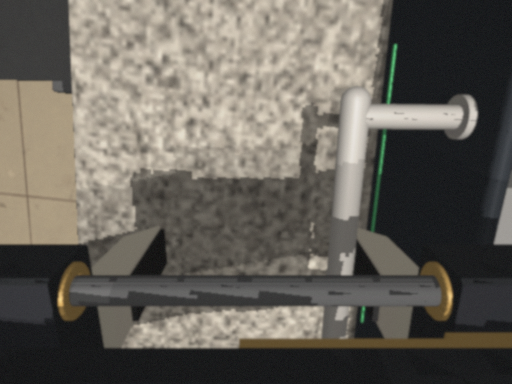

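View pics/s4.png

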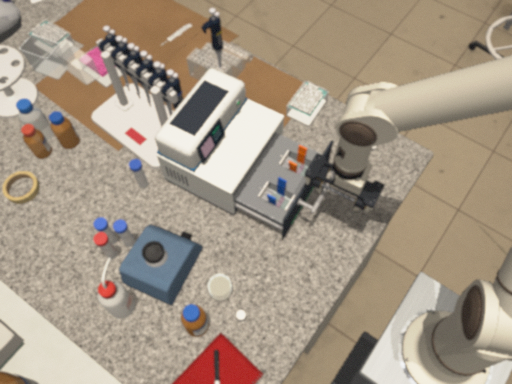

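Drawer is out against its stop: force rose to 14 N. Side image shows orange pads around (302,155) in the right bay and blue around (277,190) in the left. Next I release the bar, rise, and look from above the right bay.

```bash
python3 - <<'E'
from h import *
from bench import manip,viewer
o=down(P[2])
manip.servo_line(sw(P,[-.350,0,.093-D])[0],o,vel=.1)
manip.servo_line(sw(P,[-.350,0,.22-D])[0],o,vel=.3)
manip.move_pose(sw(P,[-.21,-.06,.22-D])[0],down(P[2]-np.pi/2))
print(manip.current_clock(),manip.current_tool_pos(),manip.current_force())
for n in ('wrist','scene','side'):
    c=viewer.get_calibration(n); im=viewer.get_image(n)[:,:,::-1].copy(); cv2.imwrite(f'pics/{n}5.png',im)
    np.save(f'c_{n}.npy',c,allow_pickle=True)
    uv=proj(c,sw(P,[[-.21,-.06-.0325,.117],[-.21,-.06+.0325,.117],[-.21,-.06,.104],[-.21,.06-.0325,.117],[-.21,.06+.0325,.117]])); print(n,uv.round())
    for u in uv: cv2.circle(im,tuple(int(v) for v in u.round()),2,(0,255,0),-1)
    cv2.imwrite(f'pics/{n}5d.png',im)
im=cv2.imread('pics/side5d.png'); cv2.imwrite('pics/side5z.png',cv2.resize(im[120:220,220:350],None,fx=6,fy=6,interpolation=cv2.INTER_CUBIC))
im=cv2.imread('pics/scene5d.png'); cv2.imwrite('pics/scene5z.png',cv2.resize(im[140:240,220:350],None,fx=6,fy=6,interpolation=cv2.INTER_CUBIC))
E
```

```text
22.225 [ 0.58528782 -0.20721363  0.18491738] [0.48667274 0.19550762 0.14187579]
wrist [[297. 186.]
 [216. 186.]
 [256. 182.]
 [147. 186.]
 [ 66. 186.]]
scene [[324. 190.]
 [302. 197.]
 [313. 196.]
 [284. 203.]
 [261. 211.]]
side [[303. 145.]
 [293. 163.]
 [298. 156.]
 [283. 178.]
 [272. 196.]]
```

View pics/wrist5d.png

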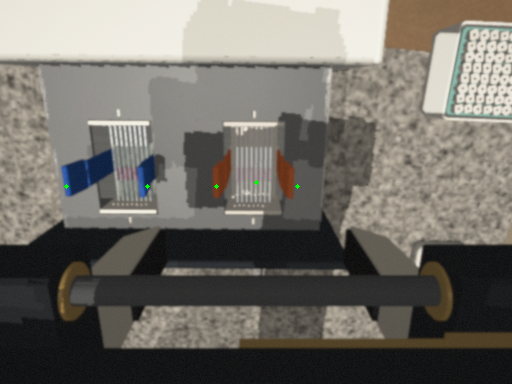

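View pics/side5z.png

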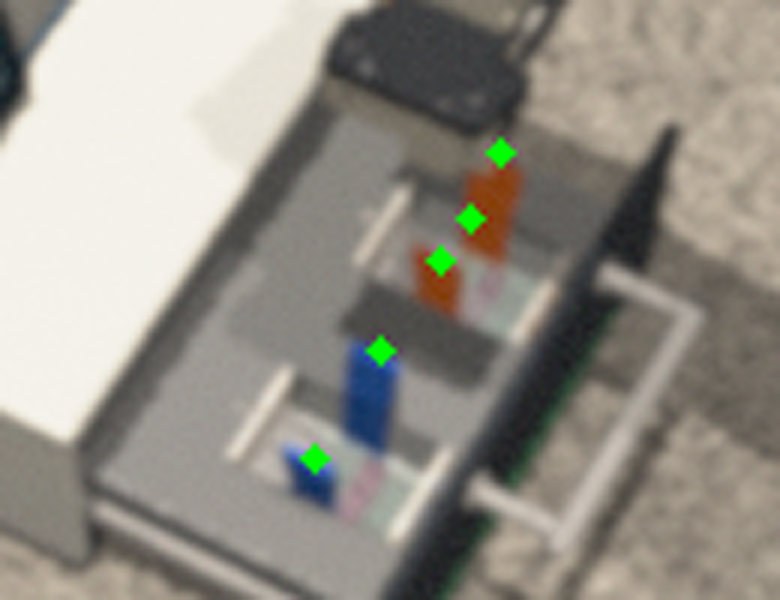

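View pics/scene5z.png

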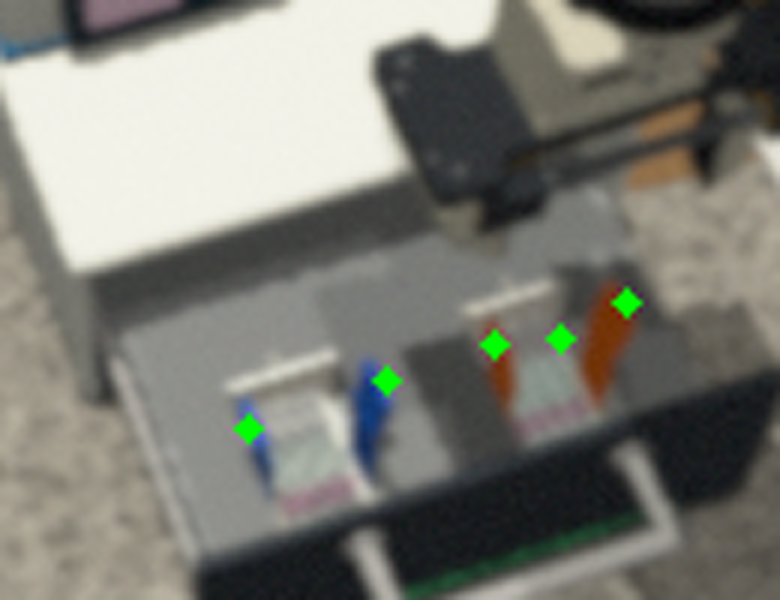

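```bash
python3 - <<'E'
import cv2
im=cv2.imread('pics/wrist5.png'); cv2.imwrite('pics/wrist5z.png',cv2.resize(im[110:220,195:320],None,fx=6,fy=6,interpolation=cv2.INTER_CUBIC)[:600])
E
```

```text
(no output)
```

View pics/wrist5z.png

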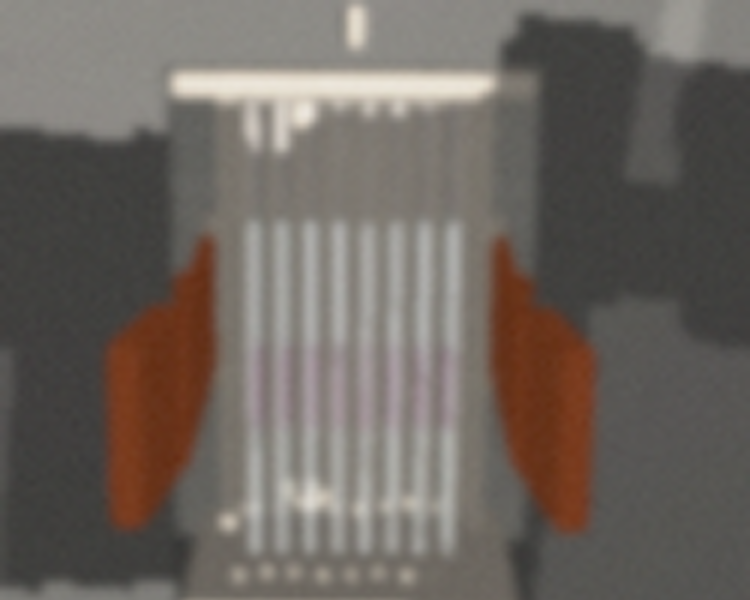

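Zoom shows the orange pads' top outer edges at columns 213.0 and 294.2, rows about 167.5–197.5. I'll compute their centre at z = 0.117 and descend.

```bash
python3 - <<'E'
from h import *
from bench import manip,viewer
c=np.load('c_wrist.npy',allow_pickle=True).item()
p=plane(c,[[213.0,182.5],[294.2,182.5],[253.6,182.5],[213.2,167.5],[212.8,197.5]],.117); print(p, np.linalg.norm(p[0]-p[1]),np.linalg.norm(p[3]-p[4]))
d=p[0]-p[1]; print('axis yaw',np.arctan2(d[1],d[0])-np.pi/2, 'P',P[2])
g=p[2]; s=sw(P,[-.21,-.06,.117])[0]; print(g-s)
o=down(P[2]-np.pi/2)
manip.servo_line([g[0],g[1],.14-D],o,vel=.15)
print(manip.current_tool_pos(),manip.current_force())
cal=viewer.get_calibration('wrist'); im=viewer.get_image('wrist')[:,:,::-1].copy(); np.save('c_w6.npy',cal)
cv2.imwrite('pics/w6.png',im)
print(manip.current_clock())
E
```

```text
[[ 0.58517561 -0.17306382  0.117     ]
 [ 0.59279521 -0.2376106   0.117     ]
 [ 0.5889857  -0.20533965  0.117     ]
 [ 0.59750795 -0.17222326  0.117     ]
 [ 0.57250099 -0.17392771  0.117     ]] 0.06499495978738333 0.0250649834720272
axis yaw 0.11750403189766301 P 0.11635
[ 2.77062188e-03  2.31309704e-03 -1.38777878e-17]
[ 0.58956686 -0.2053526   0.10662344] [-0.48583833 -0.55274689  0.64771495]
23.1083
```

View pics/w6.png

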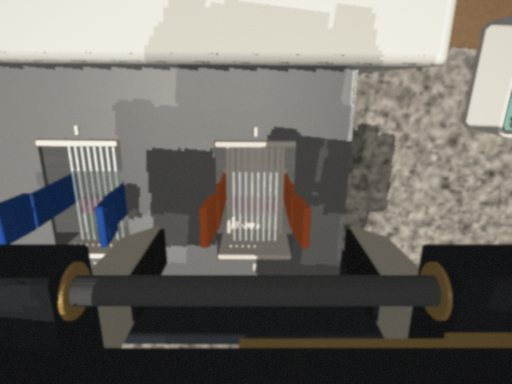

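Pads at columns 200–310 (mid 255) sit centred between the fingers at 165–346 (mid 255.5). I'll descend and pinch.

```bash
python3 - <<'E'
from h import *
from bench import manip,viewer,effector
o=down(P[2]-np.pi/2); g=[.58899,-.20534]
manip.servo_line([*g,.105-D],o,vel=.1); f=manip.current_force(); print(f)
if abs(f).max()<4:
    manip.servo_line([*g,.087-D],o,vel=.06); print(manip.current_tool_pos(),manip.current_force())
    effector.close(25); print(manip.current_finger_gap(),manip.current_force(),manip.current_clock())
    manip.sleep(.2); print(manip.current_finger_gap(),manip.current_force())
cv2.imwrite('pics/w7.png',viewer.get_image('wrist')[:,:,::-1])
print(manip.current_clock())
E
```

```text
[ 0.40846508 -0.64068169  1.06998076]
[ 0.58863851 -0.20517494  0.05252762] [0.45924734 0.96711849 0.75566206]
0.03980301837700596 [-0.11520911 -0.26926072  4.01796433] 24.925
0.03956014512093383 [-1.54057258 -0.31683335  5.50494399]
25.175
```

View pics/w7.png

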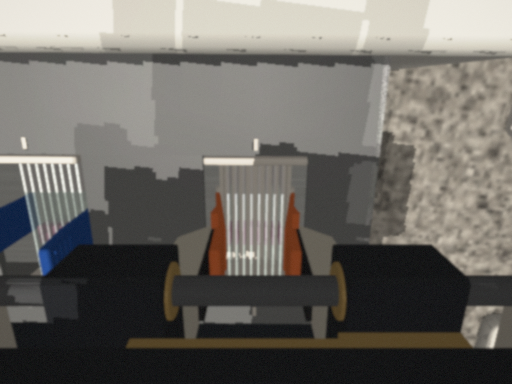

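Both pads are pinched, gap 39.6 mm. Lifting now: slowly at first, checking force.

```bash
python3 - <<'E'
from h import *
from bench import manip,viewer,effector
o=down(P[2]-np.pi/2); t=manip.current_tool_pos(); g=[.58899,-.20534]
ok=True
for dz in (.005,.012,.03):
    manip.servo_line([*g,.053+dz],o,vel=.04); f=manip.current_force(); print(dz,manip.current_tool_pos()[2],f.round(2),manip.current_finger_gap())
    if f[2]<-12: ok=False; break
if ok:
    manip.servo_line([*g,.053+.135],o,vel=.08); print(manip.current_tool_pos(),manip.current_force(),manip.current_finger_gap())
print(manip.current_clock())
for n in ('wrist','side','scene'): cv2.imwrite(f'pics/{n}8.png',viewer.get_image(n)[:,:,::-1])
a=cv2.imread('pics/side8.png')[90:230,200:360]; b=cv2.imread('pics/scene8.png')[110:250,210:370]
cv2.imwrite('pics/m8.png',np.hstack([cv2.resize(x,(400,350),interpolation=cv2.INTER_CUBIC) for x in (a,b)]))
E
```

```text
0.005 0.05757628602858673 [ 0.77  0.37 -1.96] 0.03957027750531663
0.012 0.06533038247172165 [-0.07  0.23 -1.47] 0.03953655577124009
0.03 0.0832149872720031 [-0.14 -0.94 -1.67] 0.04007570204503777
[ 0.58854437 -0.20525258  0.18730664] [-0.50010577  0.76387972 -1.76705049] 0.039929547878791445
27.8417
```

View pics/wrist8.png

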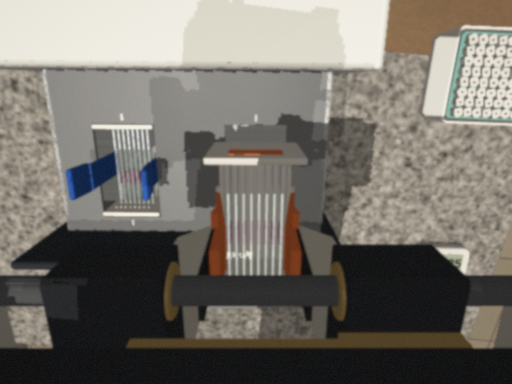

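View pics/m8.png

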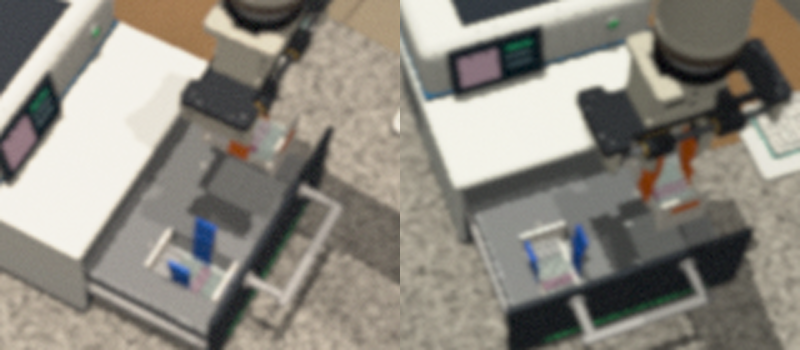

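```bash
python3 - <<'E'
from h import *
from bench import manip
manip.sleep(.5); t=manip.current_tool_pos(); print(t,manip.current_finger_gap(),manip.current_force(),abs(manip.current_joint_velocities()).max(),manip.current_clock())
print(manip.hand_in())
E
```

```text
[ 0.58901409 -0.20535023  0.18801221] 0.0394377240290097 [-0.24361224  0.38125235 -2.11877507] 0.0024763413408794986 28.4917
the job is handed in; nothing more can be done
None
```

The job is handed in at about 28.5 s. The drawer is out, and the gripper is holding the orange-catch cassette above its bay by its pinched catches. There is no verdict yet.

**Drawer:** My first pull passed over the bar without touching it. A light touch on the worktop showed why: the real fingertips sit about 34 mm behind the TCP the robot reports. I corrected every height for that, hooked the bar with one finger and pulled the drawer to its stop, where the force rose to 14 N.

**Cassette:** It was in the right bay. I pinched its pads with a 25 N grip and lifted it straight up about 135 mm, which puts the underside at roughly 0.16 m.

**Last checks:**
- **Hold:** the arm was still, the grip gap steady at 39.4 mm, and the load about 2 N.
- **Level:** in the wrist picture the cassette looks the same in the fingers as before the lift, so it stayed level.
- **Surroundings:** after the lift, the pictures showed the drawer still open and the blue-catch cassette in its bay. I noticed no contact with the things standing around, but did not measure their positions again.

**Disagreed or not measured:**
- **Tool point:** the 34 mm difference contradicts the stated tool frame.
- **Grip gap:** it reads about 3 mm less than the 43 mm given for fully pinched pads. I took that as both catches at their stop, but could not read the catch angles.

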